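# Preload the spindle nut at the bottom of a robot base column

## Task

The spindle nut at the bottom of the aluminium column's deep bore has been left slack. Take the bigger T-handle socket wrench from the wooden rack, feel it down over the nut until it is fully home, tighten the nut clockwise until it has seated and snug it up to about 0.6 N m without ever going over 1.2 N m, then stand the wrench upright in its rack again. Press and guide the wrench gently, and leave the nut tight and everything else on the table alone.

Things in the scene. Friction and masses are not known exactly. Their poses are not given: they have to be found in the camera images.
- wrench: The bigger T-handle socket wrench, steel, black handle, 0.38 kg (up to a quarter more or less), standing socket down in either rack hole. Origin: centre of the socket's mouth (lower end); z runs up the shaft. Socket 34 mm outside over the lowest 38 mm, its hole a hexagon 25.5 mm across flats, 26 mm deep, two walls facing own +x and -x; shaft 14 mm.
- wrench_handle (a point): Centre of the bigger wrench's handle, 158 mm above its mouth; same axes as the wrench. The handle is a flat-sided bar along own y: 110 mm long (y), 18 mm wide (x), 22 mm high (z). Grip it across the 18 mm, straight above the shaft, with about 60 N.
- small_wrench: The smaller T-handle wrench, in the other rack hole (handle 80 x 15 x 19 mm, centred 118 mm above its mouth; socket 26 mm outside, 17 mm across flats: too small for the nut). Origin: centre of its mouth. Leave it.
- rack: Plywood block 84 (x) x 220 (y) x 62 mm high, fixed, with two round holes 40 mm wide at own y = -65 and +65 mm, chamfered 3 mm at the mouth, 50 mm deep (their floor 12 mm above the table). Origin: centre of its underside.
- hole_a (a point): Centre of the floor of the rack hole at own y = -65 mm, 12 mm above the table.
- hole_b (a point): Centre of the floor of the rack hole at own y = +65 mm, 12 mm above the table.
- housing: Base joint of a tabletop robot, fixed: round aluminium column (flange 84 mm across, top 120 mm above the table, six screw heads 4 mm high around the bore) on a 165 x 130 x 12 mm plate, a gearmotor up to 63 mm high on its +x side. Origin: on the bore's axis, at table height. The bore is upright and 38 mm wide.
- bore_mouth (a point): Centre of the bore's mouth, 120 mm above the table; the mouth has a 4 mm, 45 degree lead-in.
- nut_seat (a point): Point on the bore's axis on the washer under the nut, 24 mm above the table, 96 mm below the mouth. The nut stands on it: a steel hexagon 24 mm across flats, 12 mm high, then a 2 mm round chamfer; its stud ends 19 mm above the washer. This point does not tell which way the flats point. A socket out of step rests with its mouth 12 mm above the washer; one fully home, on the washer.
- nut (a joint): Turn of the nut on its shaft, rad, growing clockwise from above (tightening). It starts slack at 0.7 to 1.2, takes about 0.25 N m to run (a stiff locknut), and is seated, at a hard stop, at 2.0. It does not tell which way the flats point.
- shaft (a joint): Twist of the shaft that carries the nut, rad, clockwise from above; 0 at rest. Held by the worm gear, it winds up like a spring of 6 N m per rad, so it shows the torque on the nut: 0.07 is 0.42 N m, 0.1 is 0.6 N m, 0.2 is 1.2 N m.
- servo: Black hobby servo, 54 x 20 x 43 mm, standing on the table; origin centre of its underside. Leave it.
- bearing: Steel bearing ring, 64 mm across, 13 mm high; origin centre of its underside. Leave it.
- multimeter: Handheld multimeter lying flat, 150 x 75 x 45 mm; origin centre of its underside. Leave it.
- parts_tray: Clear divided tray of screws, 140 x 200 x 45 mm; origin centre of its underside. Leave it.
- screwdriver: Screwdriver lying on the table; origin at its middle. Leave it.
- spool: Filament spool lying flat, 160 mm across, 58 mm high; origin centre of its underside. Leave it.
Not all that is in view belongs to the job. Leave any pink or turquoise look-alike of the wrench alone.

How it is judged:
On the way, in this order (a step that is already met when the one before it is completed fails the run):
1. the bigger wrench is fully home over the nut: its mouth within 6 mm of the washer (distance between wrench and nut_seat below 0.006 m and angle between wrench's own z axis and vertical below 0.12 rad), for 0.2 s.
2. with the wrench home, the nut is seated (turned to at least 1.94) and carries at least 0.42 N m (shaft twisted 0.07 rad) (distance between wrench and nut_seat below 0.006 m and value of joint nut above 1.94 rad and value of joint shaft above 0.07 rad), for 0.1 s.
At the end, for the whole second after the job is handed in: The nut is still tight (at least 1.92 of its 2.0 rad), and the bigger wrench stands at rest in a rack hole, within 0.15 rad of upright, its mouth within 8 mm of the centre of the hole's floor (value of joint nut above 1.92 rad and (distance between wrench and hole_a below 0.008 m or distance between wrench and hole_b below 0.008 m) and angle between wrench's own z axis and vertical below 0.15 rad and linear speed of wrench below 0.02 m/s); the robot touches nothing.
It fails at once if the nut is torqued over 1.2 N m either way (shaft twisted more than 0.2 rad) (value of joint shaft above 0.2 rad or value of joint shaft below -0.2 rad).
It fails at once if the wrench is forced on the column or the nut with more than 80 N in all while it is not yet home (its mouth over 6 mm from the washer) (contact force between wrench and housing above 80 N and distance between wrench and nut_seat above 0.006 m).
It fails at once if a bystander is pushed more than 30 mm (distance of any of servo, bearing, multimeter, parts_tray, screwdriver, spool, small_wrench from where it was at the start of the episode above 0.03 m).
It also fails if it takes over 61 s, if anything falls off the work surface, if the arm or the gripper's body presses on something with over 40 N, if the wrist force passes 120 N, or if a joint passes its speed limit or range.

## Robot

A 6-joint arm with a two-finger parallel gripper is mounted at the origin on the work surface. World frame = base frame: x ahead of the robot, y to its left, z up, the work surface at z = 0. Lengths are in m, angles in rad, forces in N, time in s.
With the tool pointing down it reaches from about 0.25 to 0.725 m from the base axis. Payload 9.7 kg.
Tool frame: the origin (TCP) lies at the very end of the fingers, on their centre line; the grasp point (between the pads) lies 19 mm behind it; z points along the fingers, y is the line along which they close (so a half turn about z gives the same grasp; the last joint's range is limited). The gripper opens to 85 mm and grips with 20 to 120 N. Pads are 22 mm wide; open, the fingers measure 114 mm over their backs; the gripper's body (76 mm by 85 mm) begins 54 mm behind the grasp point. The pads swing forward as they close: fully open they stand 13 mm farther back than shut.
Start: joints at [-1.157, 0.087, 0.176, 1.66, 0, 1.571], TCP at [0.221, -0.504, 0.231] pointing down, gripper open.
Joint ranges: [-3.13, 3.13], [-0.85, 1.81], [-1.15, 1.24], [-2.2, 2.28], [-1.44, 1.52], [-3.14, 3.14]. Speed limits (rad/s): [2.22, 2.22, 2.57, 3.14, 3.14, 3.14].

## Interface

Orientations are given as a 3x3 rotation matrix whose columns are the frame's x, y, z axes.
In Python, from plant import bot gives the robot as it stands.
- The arm moves only by the shell command python3 -m inch 'ROWS' [OPENING] [FORCE]. ROWS is JSON, a list of rows, each an object with "translation": the shift along the world's x, y, z in m, a list of three; "turn": the turn about the world's z in rad. A call has 1 to 8 rows; each row is the pose to reach, as a shift and turn from the pose commanded when the call began; what a row does not reach only later rows make up. A row lasts 1/8 s, in which the tool goes at most 62.5 mm and 10.7 degrees, less where a joint would pass 70% of its speed; a pose out of reach is approached as far as the arm can. A call with a gripper value outside its range is refused whole. OPENING is the opening, from -1 (shut) to 1 (fully open), so that 0 is half open, set as the call begins (- or left out, the last holds). The fingers move at their own pace and stop on an object; FORCE is the grip in N (left out, the last holds). Time passes only in rows, so rows that repeat a pose let the fingers close. It gives the time, the measured TCP pose, the force, the opening and the grip force at its end, in the units of the state.
- bot.get_state(): the state, without advancing time (a new reading comes with each control period).
- bot.get_image(name): name is "scene" or "top" or "wrist"; returns the picture (384x512x3 uint8, blue, green, red); there is no depth.
- bot.camera_params(name): a dict with "intrinsics" (3x3 intrinsics, pixels), "extrinsics" (4x4, takes a point from camera to world coordinates). Camera axes: x right, y down, z forward; pixel columns grow to the right and rows downward; lengths in m; the calibration is good to about 2 mm. A picture is of the moment at which its call begins: read the wrist's pose just before it. camera_params takes no time and is no camera call; for the wrist camera it gives the pose at the moment of the call.
- bot.hand_in(): hands the job in; it is judged then, once.
The state is a dict: "clock": time; "joints": joint angles; "qd": joint speeds; "joint_efforts": joint torques, N m; "ee_pos": TCP position; "orientation": TCP orientation; "ft_force": force on the tool from outside, world axes, zero at the start; "torque": the same for the moment, N m; "opening": opening from 0.0 (shut) to 1.0 (fully open); "finger_force": force on a finger pad.
Only numpy, scipy, OpenCV 4.12 (cv2) and the standard library are available. Lean on these libraries where they do the work, as an engineer would, in place of code of your own. Each camera call takes 0.05 s, during which the arm holds its last target. There are 200 camera calls.

## Working session

There is one attempt and no reset: what is moved stays moved. The work goes in short steps, Python scripts to look and compute and a shell command to move; the robot and the scene stay as the last step left them, time stands still between calls to the robot, and variables do not carry over. Pictures are saved under pics/ and viewed, at most 10 in all, crops included, and the job is handed in when it is done.

```bash
ls; mkdir -p pics; python3 - <<'E'
from plant import bot
import cv2, numpy as np
s=bot.get_state(); print(s)
for n in("scene","top"):
    im=bot.get_image(n); cv2.imwrite(f"pics/{n}0.png",im)
    p=bot.camera_params(n); print(n,np.round(p["intrinsics"],2).tolist(),np.round(p["extrinsics"],4).tolist())
a=cv2.imread("pics/scene0.png");b=cv2.imread("pics/top0.png")
cv2.imwrite("pics/both0.png",cv2.resize(np.vstack([a,b]),(400,600)))
E
```

```text
pics
{'clock': 0.0, 'joints': array([-1.15700132e+00,  8.74206652e-02,  1.75090059e-01,  1.65981758e+00,
        4.28011505e-05,  1.57078642e+00]), 'qd': array([ 0.00119815,  0.0004267 ,  0.00095418, -0.0012325 ,  0.00128391,
        0.0005359 ]), 'joint_efforts': array([-1.02534937e-03, -5.20385206e+01,  4.64804649e+01,  1.61666167e-02,
       -2.30821379e-04,  2.33772357e-05]), 'ee_pos': array([ 0.22105647, -0.50334248,  0.23058213]), 'orientation': array([[ 9.15597536e-01,  4.02095633e-01, -5.04374027e-04],
       [ 4.02095947e-01, -9.15596677e-01,  1.25496932e-03],
       [ 4.28145023e-05, -1.35185357e-03, -9.99999085e-01]]), 'ft_force': array([0.31728235, 0.08892998, 0.4391429 ]), 'torque': array([-0.02027533, -0.01035747,  0.04847283]), 'finger_force': 0.0, 'opening': 0.9977960494059471}
scene [[359.13, 0.0, 259.1], [0.0, 359.13, 187.55], [0.0, 0.0, 1.0]] [[0.4861, 0.6504, -0.5836, 1.1911], [0.8738, -0.3726, 0.3126, -0.3327], [-0.0142, -0.6619, -0.7494, 0.9257], [0.0, 0.0, 0.0, 1.0]]
top [[362.11, 0.0, 255.14], [0.0, 362.11, 194.83], [0.0, 0.0, 1.0]] [[-0.0243, -0.9973, 0.0694, 0.4974], [-0.9997, 0.0241, -0.0034, -0.007], [0.0017, -0.0694, -0.9976, 1.4394], [0.0, 0.0, 0.0, 1.0]]
```

View pics/top0.png

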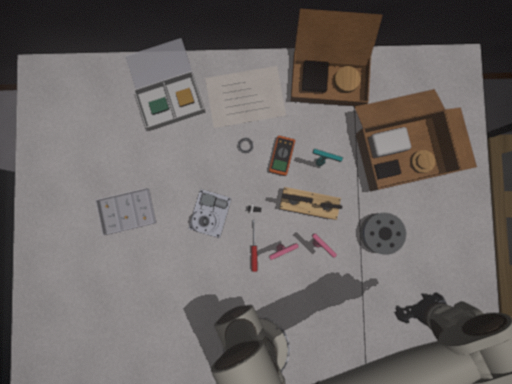

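View pics/scene0.png

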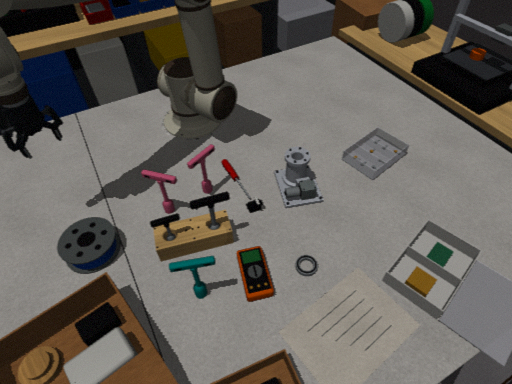

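The top view shows the rack at about (310,203) with two black handles, the housing with its bore at about (205,220), two pink fakes at (284,251) and (323,245), and a turquoise one at (327,155). In the scene view the black handles are at (165,221) and (210,200). The one at (210,200) looks bigger and stands taller, so I'll enlarge and measure it.

```bash
cat > h.py <<'E'
import numpy as np, cv2
from plant import bot
def ray(P,px):
    K=np.array(P["intrinsics"]);T=np.array(P["extrinsics"])
    d=T[:3,:3]@np.linalg.solve(K,[px[0],px[1],1.]);return T[:3,3],d/np.linalg.norm(d)
def onz(P,px,z):
    o,d=ray(P,px);return o+d*(z-o[2])/d[2]
def proj(P,X):
    K=np.array(P["intrinsics"]);T=np.array(P["extrinsics"])
    c=T[:3,:3].T@(np.asarray(X,float)-T[:3,3]);return (K@c/c[2])[:2]
def tri(o1,d1,o2,d2):
    A=np.array([d1,-d2]).T;t=np.linalg.lstsq(A,o2-o1,rcond=None)[0]
    a,b=o1+t[0]*d1,o2+t[1]*d2;return (a+b)/2,np.linalg.norm(a-b)
E
python3 - <<'E'
from h import *
a=cv2.imread("pics/scene0.png");b=cv2.imread("pics/top0.png")
S=bot.camera_params("scene");T=bot.camera_params("top")
ca=cv2.resize(a[130:270,140:340],(800,560),interpolation=cv2.INTER_CUBIC)[:, :800]
cb=cv2.resize(b[180:260,180:350],(800,376),interpolation=cv2.INTER_CUBIC)
out=np.zeros((600,800,3),np.uint8)
out[:300]=cv2.resize(a[145:265,140:340],(500,300),interpolation=cv2.INTER_CUBIC).copy() if 0 else 0
x=cv2.resize(a[140:260,140:335],(487,300),interpolation=cv2.INTER_CUBIC);out[:300,:487]=x
x=cv2.resize(b[175:240,180:353],(798,300),interpolation=cv2.INTER_CUBIC);out[300:,:798]=x
cv2.imwrite("pics/crop1.png",out)
hs=cv2.cvtColor(b,cv2.COLOR_BGR2HSV)
m=cv2.inRange(hs,(8,80,90),(28,255,255));m[:170]=0;m[240:]=0;m[:,:270]=0;m[:,350:]=0
c=max(cv2.findContours(cv2.morphologyEx(m,cv2.MORPH_CLOSE,np.ones((15,15))),0,1)[0],key=cv2.contourArea)
r=cv2.minAreaRect(c);print("rack",r)
for q in cv2.boxPoints(r):print(q,onz(T,q,.062).round(3))
for n,im,P,(y0,y1,x0,x1) in(("top",b,T,(185,220,278,345)),("scene",a,S,(185,235,145,235))):
    g=(im.max(2)<45).astype(np.uint8);k=np.zeros_like(g);k[y0:y1,x0:x1]=g[y0:y1,x0:x1]
    N,_,st,ce=cv2.connectedComponentsWithStats(k)
    for i in range(1,N):
        if st[i,4]>15:print(n,st[i],ce[i].round(1))
E
```

```text
rack ((303.19232177734375, 193.03846740722656), (74.13189697265625, 38.83099365234375), 11.309932708740234)
[263.03848 204.80771] [ 0.554 -0.041  0.062]
[270.65384 166.73077] [ 0.7   -0.074  0.062]
[343.34616 181.26923] [ 0.637 -0.35   0.062]
[335.7308  219.34616] [ 0.492 -0.315  0.062]
scene [190 192  39  34 381] [209.6 202.5]
scene [151 214  28  21 218] [165.  221.5]
```

View pics/crop1.png

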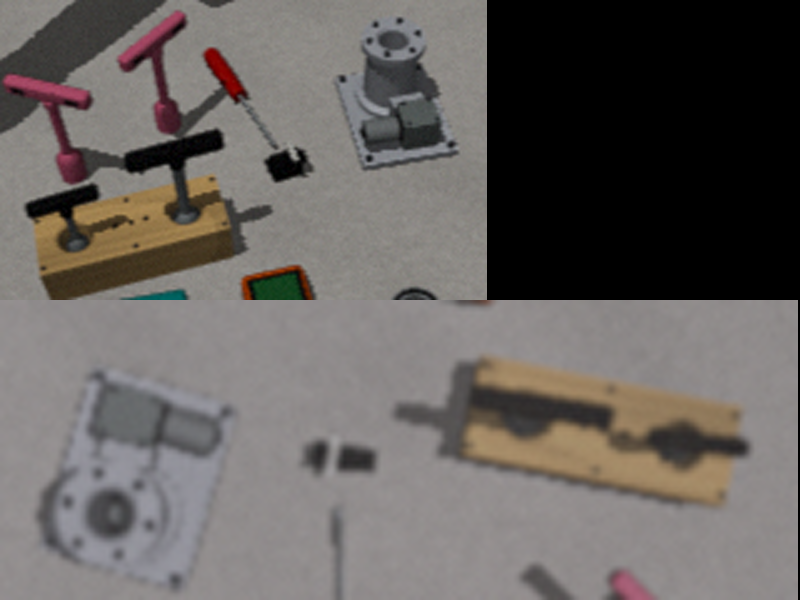

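Candidates in the crop: the left wrench in the rack (top px ~297,198; scene px ~210,202) and the right one (top px ~331,206; scene ~165,221). The left one has the visibly longer handle (142 against about 100 crop px) and the bigger socket, so it is the bigger wrench. The pink and turquoise ones stand off the rack and are excluded.

```bash
python3 - <<'E'
from h import *
S=bot.camera_params("scene");T=bot.camera_params("top")
cs=lambda x,y:(140+x*120/300,140+y*120/300)
ct=lambda x,y:(180+x/4.613,175+(y-300)/4.615)
for n,p,q in(("big c",cs(175,153),ct(541,406)),("bigL",cs(222,138),ct(471,397)),("bigR",cs(127,164),ct(612,416)),("small c",cs(63,201),ct(698,441)),("bore",cs(393,40),ct(110,512))):
    X,e=tri(*ray(S,p),*ray(T,q));print(n,X.round(3),round(e,4))
for n,q,z in(("bore",ct(110,512),.12),("bigc",ct(541,406),.181),("L",ct(471,397),.181),("R",ct(612,415),.181),("r1",ct(483,358),.062),("r2",ct(740,407),.062),("r3",ct(722,503),.062),("r4",ct(463,452),.062),
 ("pl1",ct(97,372),.012),("pl2",ct(234,410),.012),("pl3",ct(180,588),.012)):print(n,onz(T,q,z).round(4))
W=bot.camera_params("wrist");s=bot.get_state();T_=np.eye(4);T_[:3,:3]=s["orientation"];T_[:3,3]=s["ee_pos"]
print(np.linalg.inv(T_)@W["extrinsics"],W["intrinsics"])
E
```

```text
big c [ 0.572 -0.158  0.162] 0.0044
bigL [ 0.58  -0.104  0.165] 0.0045
bigR [ 0.563 -0.211  0.166] 0.0055
small c [ 0.544 -0.285  0.125] 0.0042
bore [0.499 0.18  0.113] 0.0032
bore [0.4986 0.1771 0.12  ]
bigc [ 0.5704 -0.1577  0.181 ]
L [ 0.5785 -0.1051  0.181 ]
R [ 0.5623 -0.211   0.181 ]
r1 [ 0.6182 -0.1252  0.062 ]
r2 [ 0.5725 -0.3363  0.062 ]
r3 [ 0.4938 -0.3183  0.062 ]
r4 [ 0.5409 -0.1064  0.062 ]
pl1 [0.6186 0.2016 0.012 ]
pl2 [0.5831 0.0849 0.012 ]
pl3 [0.4329 0.1337 0.012 ]
[[ 2.13664424e-04 -9.62431580e-01 -2.71524231e-01  6.83356733e-02]
 [ 9.99999914e-01  3.02361667e-04 -2.84829131e-04 -6.83829294e-04]
 [ 3.56227070e-04 -2.71524146e-01  9.62431562e-01 -1.41898744e-01]
 [ 0.00000000e+00  0.00000000e+00  0.00000000e+00  1.00000000e+00]] [[312.8735266    0.         256.40338161]
 [  0.         312.8735266  191.11683454]
 [  0.           0.           1.        ]]
```

```bash
python3 -m inch '[{"translation":[0.0,0.02,0.05],"turn":0.15},{"translation":[0.04,0.06,0.08],"turn":0.15}]'; python3 -c "
from h import *
s=bot.get_state();print(s['joints'].round(3),s['ee_pos'],s['orientation'].round(3).tolist(),s['clock'])"
```

```text
clock: 0.35
ee_pos: [0.2592, -0.4447, 0.3119]
orientation: [[0.846, 0.534, -0.0], [0.534, -0.846, -0.0], [-0.0, 0.0, -1.0]]
ft_force: [0.9, 0.1, 0.4]
opening: 1.0
finger_force: 0.0
[-1.043  0.048  0.295  1.817 -0.     1.536] [ 0.25921538 -0.44471876  0.31190261] [[0.846, 0.534, -0.0], [0.534, -0.846, -0.0], [-0.0, 0.0, -1.0]] 0.35
```

```bash
python3 -m inch '[{"translation":[0.04,0.04,0.02],"turn":0.18},{"translation":[0.08,0.08,0.03],"turn":0.36},{"translation":[0.12,0.11,0.03],"turn":0.54},{"translation":[0.16,0.14,0.03],"turn":0.72},{"translation":[0.20,0.18,0.03],"turn":0.9},{"translation":[0.24,0.22,0.03],"turn":1.08},{"translation":[0.28,0.25,0.03],"turn":1.26},{"translation":[0.31,0.285,0.03],"turn":1.4}]' && python3 -m inch '[{"turn":0.18,"translation":[0,0,0]},{"turn":0.36,"translation":[0,0,0]},{"turn":0.54,"translation":[0,0,0]},{"turn":0.72,"translation":[0,0,0]},{"turn":0.9,"translation":[0,0,0]},{"turn":1.08,"translation":[0,0,0]},{"turn":1.26,"translation":[0,0,0]},{"turn":1.4,"translation":[0,0,0]}]' && python3 -m inch '[{"turn":0.18,"translation":[0,0,0]},{"turn":0.36,"translation":[0,0,0]},{"turn":0.54,"translation":[0,0,0]},{"turn":0.72,"translation":[0,0,0]},{"turn":0.9,"translation":[0,0,0]},{"turn":1.08,"translation":[0,0,0]},{"turn":1.19,"translation":[0,0,0]},{"turn":1.19,"translation":[0,0,0]}]'; python3 -c "
from h import *
s=bot.get_state();print(s['joints'].round(3),s['clock'])
P=bot.camera_params('wrist');im=bot.get_image('wrist');np.save('w1.npy',P['extrinsics']);cv2.imwrite('pics/w1.png',im);print(proj(P,[.571,-.158,.17]),s['ee_pos'])"
```

```text
clock: 1.35
ee_pos: [0.5715, -0.1582, 0.3397]
orientation: [[-0.388, 0.922, -0.001], [0.922, 0.388, 0.0], [0.001, -0.001, -1.0]]
ft_force: [0.1, 0.3, 0.4]
opening: 1.002
finger_force: 0.0
clock: 2.35
ee_pos: [0.5702, -0.1595, 0.3401]
orientation: [[-0.974, -0.225, -0.001], [-0.225, 0.974, 0.0], [0.001, 0.0, -1.0]]
ft_force: [-0.6, -0.1, 0.3]
opening: 1.003
finger_force: 0.0
clock: 3.35
ee_pos: [0.5702, -0.1595, 0.3402]
orientation: [[-0.159, -0.987, -0.001], [-0.987, 0.159, 0.0], [-0.0, 0.001, -1.0]]
ft_force: [-0.5, -0.9, 1.3]
opening: 0.998
finger_force: 0.0
[-0.273  0.276  0.613  1.908  0.    -1.684] 3.35
[254.87853544 174.17565537] [ 0.57018011 -0.15952976  0.34019679]
```

View pics/w1.png

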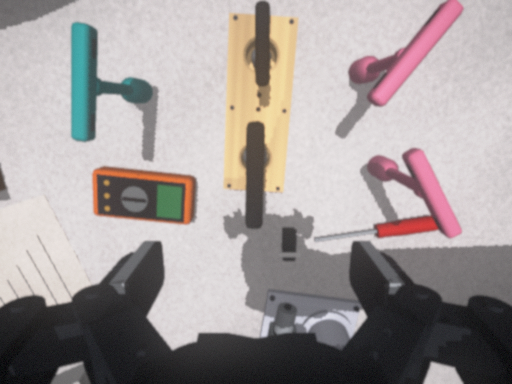

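The wrist view confirms it: the big wrench's handle runs (255,122)–(255,228), nearly aligned with the image's vertical, and the small one sits behind at (262,43). The predicted centre (255,174) matches. Refining by mask.

```bash
python3 - <<'E'
from h import *
im=cv2.imread("pics/w1.png");P=bot.camera_params("wrist");P["extrinsics"]=np.load("w1.npy")
g=np.zeros(im.shape[:2],np.uint8);R=(slice(112,236),slice(242,270));g[R]=(im[R].max(2)<75)
N,l,st,ce=cv2.connectedComponentsWithStats(g);i=1+np.argmax(st[1:,4]);print(st[i],ce[i])
for y in range(120,232,12):
    x=np.where(l[y]==i)[0]
    print(y,x.min() if len(x) else 0,x.max() if len(x) else 0, im[y,242:270].max(1).tolist() if y in(132,216) else "")
def row(y):
    x=np.where(l[y]==i)[0];return (x.min()+x.max())/2
a=onz(P,(row(128),128),.181);b=onz(P,(row(222),222),.181);print(a,b,np.degrees(np.arctan2(*(b-a)[:2])))
ys=np.where(l==i)[0];t=onz(P,(row(ys.min()+3),ys.min()),.181);u=onz(P,(row(ys.max()-3),ys.max()),.176);print(t,u,(t+u)/2)
E
```

```text
[247 194  15  34 374] [254.0828877  213.13101604]
120 0 0 
132 0 0 [231, 232, 229, 212, 162, 107, 88, 87, 87, 89, 85, 87, 88, 86, 86, 87, 86, 88, 89, 88, 88, 109, 169, 226, 241, 242, 243, 242]
144 0 0 
156 0 0 
168 0 0 
180 0 0 
192 0 0 
204 248 261 
216 247 260 [147, 146, 134, 105, 76, 73, 70, 74, 71, 73, 69, 68, 69, 71, 71, 70, 69, 72, 71, 76, 96, 120, 130, 130, 129, 130, 130, 133]
228 0 0 Traceback (most recent call last):
  File "<stdin>", line 10, in <module>
  File "<stdin>", line 9, in row
    return umr_minimum(a, axis, None, out, keepdims, initial, where)
ValueError: zero-size array to reduction operation minimum which has no identity
```

```bash
python3 - <<'E'
from h import *
im=cv2.imread("pics/w1.png");P=bot.camera_params("wrist");P["extrinsics"]=np.load("w1.npy")
v=im.max(2).astype(float)
pts=[]
for y in list(range(126,148,2))+list(range(196,224,2)):
    r=v[y,240:272];m=105
    k=np.where(r<m)[0]+240; pts.append(onz(P,((k.min()+k.max())/2,y),.181)); 
    if y%8==4: print(y,k.min(),k.max(), (k.max()-k.min()+1))
pts=np.array(pts);p=np.polyfit(pts[:,1],pts[:,0],1);print("slope deg",np.degrees(np.arctan(p[0])))
c=v[110:240,255];k=np.where(c<105)[0]+110;print(k.min(),k.max())
t=onz(P,(255,k.min()),.181);u=onz(P,(254,k.max()),.17);u2=onz(P,(254,k.max()),.181);yc=(t[1]+u2[1])/2
print(t,u,u2,"center",np.polyval(p,yc),yc)
E
```

```text
132 248 262 15
140 247 263 17
196 247 262 16
204 246 262 17
212 246 262 17
220 245 262 18
slope deg 9.98827767625452
123 228
[ 0.56256741 -0.20910955  0.181     ] [ 0.58137009 -0.09986559  0.17      ] [ 0.58057272 -0.10434373  0.181     ] center 0.5716415612830169 -0.1567266358745441
```

```bash
python3 -m inch '[{"translation":[0.001,0.003,-0.05],"turn":-0.015},{"translation":[0.001,0.003,-0.1],"turn":-0.015},{"translation":[0.001,0.003,-0.15],"turn":-0.015},{"translation":[0.001,0.003,-0.18],"turn":-0.015},{"translation":[0.001,0.003,-0.19],"turn":-0.015},{"translation":[0.001,0.003,-0.19],"turn":-0.015}]' && python3 -m inch '[{"translation":[0,0,0],"turn":0},{"translation":[0,0,0],"turn":0},{"translation":[0,0,0],"turn":0},{"translation":[0,0,0],"turn":0},{"translation":[0,0,0],"turn":0},{"translation":[0,0,0],"turn":0},{"translation":[0,0,0],"turn":0}]' -1 60
```

```text
clock: 4.15
ee_pos: [0.5712, -0.1566, 0.1509]
orientation: [[-0.174, -0.985, -0.0], [-0.985, 0.174, 0.0], [-0.0, 0.0, -1.0]]
ft_force: [0.5, -0.6, 1.0]
opening: 0.997
finger_force: 0.0
clock: 5.03
ee_pos: [0.5715, -0.1566, 0.151]
orientation: [[-0.173, -0.985, 0.001], [-0.985, 0.173, -0.0], [0.0, -0.001, -1.0]]
ft_force: [2.6, 0.3, 4.7]
opening: 0.202
finger_force: 59.2
```

```bash
python3 -m inch '[{"translation":[0,0,0.015],"turn":0},{"translation":[0,0,0.05],"turn":0},{"translation":[0,0,0.1],"turn":0},{"translation":[0,0,0.145],"turn":0},{"translation":[0,0.01,0.155],"turn":0},{"translation":[0,0.03,0.155],"turn":0}]' && python3 -m inch '[{"translation":[-0.008,0.045,0],"turn":0},{"translation":[-0.016,0.1,0],"turn":0},{"translation":[-0.024,0.155,0],"turn":0},{"translation":[-0.032,0.21,0],"turn":0},{"translation":[-0.04,0.265,0],"turn":0},{"translation":[-0.05,0.32,0],"turn":0},{"translation":[-0.06,0.36,0],"turn":0},{"translation":[-0.06,0.372,0],"turn":0}]' &&  python3 -m inch '[{"translation":[0,0,-0.015],"turn":0},{"translation":[0,0,-0.015],"turn":0},{"translation":[0,0,-0.015],"turn":0}]'; python3 - <<'E'
from h import *
P=bot.camera_params('wrist');im=bot.get_image('wrist');np.save('w2.npy',P['extrinsics']);cv2.imwrite('pics/w2.png',im)
u=proj(P,[.499,.178,.12]);v=proj(P,[.499,.178,.037]);print(u,v)
x,y=int(v[0]),int(v[1]);c=im[max(0,y-50):y+50,x-50:x+50].astype(float)
c=np.clip(255*(c/255)**.5,0,255).astype(np.uint8)
c=cv2.resize(c,(576,576),interpolation=cv2.INTER_CUBIC) if c.shape[0]==c.shape[1] else cv2.resize(c,None,fx=5.7,fy=5.7,interpolation=cv2.INTER_CUBIC)
print(x,y,c.shape);cv2.imwrite("pics/w2c.png",c)
E
```

```text
clock: 5.78
ee_pos: [0.5713, -0.1259, 0.3046]
orientation: [[-0.174, -0.985, -0.001], [-0.985, 0.174, 0.0], [-0.0, 0.001, -1.0]]
ft_force: [0.7, 0.3, -4.2]
opening: 0.2
finger_force: 59.3
clock: 6.78
ee_pos: [0.5091, 0.2484, 0.3031]
orientation: [[-0.169, -0.986, -0.004], [-0.986, 0.169, -0.001], [0.002, 0.003, -1.0]]
ft_force: [0.0, -1.0, -4.1]
opening: 0.203
finger_force: 59.4
clock: 7.15
ee_pos: [0.5109, 0.2451, 0.2903]
orientation: [[-0.173, -0.985, -0.001], [-0.985, 0.173, -0.0], [0.001, 0.001, -1.0]]
ft_force: [0.5, -0.5, -3.6]
opening: 0.199
finger_force: 59.3
[255.53199422 103.28948719] [255.62805048 103.2647476 ]
255 103 (576, 576, 3)
```

View pics/w2.png

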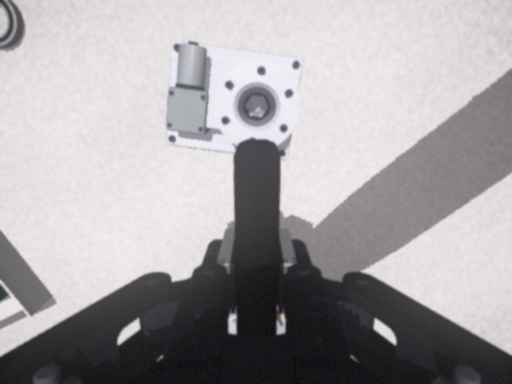

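View pics/w2c.png

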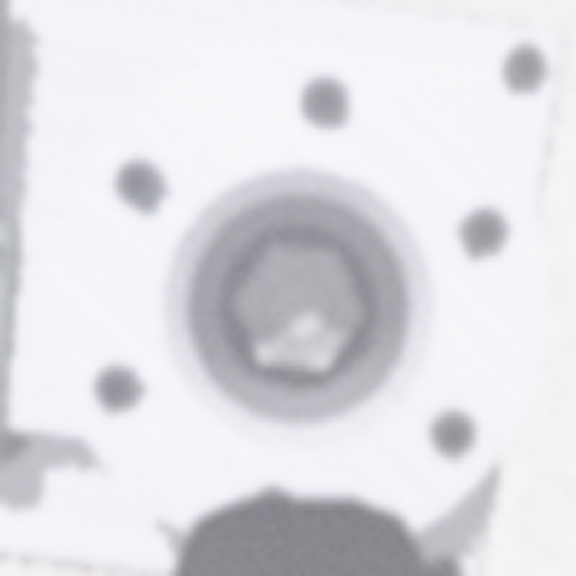

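The wrist view looks straight down the bore: the mouth is centred at about crop (300,296), which is px (257,104). The nut's hexagon shows corners left (232,305) and right (368,305), about 30° out of step with the socket, whose flats face image ±x. Now fitting both.

```bash
python3 - <<'E'
from h import *
im=cv2.imread("pics/w2.png");P=bot.camera_params("wrist");P["extrinsics"]=np.load("w2.npy")
g=cv2.cvtColor(im,cv2.COLOR_BGR2GRAY).astype(np.float32)
# bore: contour at level between wall and rim
x0,y0=220,68;G=cv2.resize(g[68:140,220:292],None,fx=8,fy=8,interpolation=cv2.INTER_CUBIC)
to=lambda p:np.array([(p[0]+.5)/8-.5+x0,(p[1]+.5)/8-.5+y0])
for thr in(105,120,140,160,180,200):
    cs=cv2.findContours((G<thr).astype(np.uint8),0,1)[0]
    c=[c for c in cs if cv2.pointPolygonTest(c,(296,288),False)>0]
    if c:
        e=cv2.fitEllipse(c[0]);p=to(e[0]);print(thr,p.round(2),np.round(np.array(e[1])/8,2),onz(P,p,.117).round(4),onz(P,p,.12).round(4),[round(a/8/313*(P["extrinsics"][2,3]-.118)*1000,1) for a in e[1]])
# hexagon: radial dark ring
c0=proj(P,onz(P,(257.1,104.4),.118)*[1,1,0]+[0,0,.038]);print("nutc",c0)
for cc in (c0,np.array([257.0,105.9])):
  th=np.radians(np.arange(0,360,5));R=np.arange(6,16,.1);rr=[]
  for t in th:
    xs=(cc[0]+R*np.cos(t)).astype(np.float32);ys=(cc[1]+R*np.sin(t)).astype(np.float32)
    v=cv2.remap(cv2.GaussianBlur(g,(0,0),.6),xs[None],ys[None],cv2.INTER_CUBIC)[0];rr.append(R[np.argmin(v[:80])])
  rr=np.array(rr);print(rr.round(1).tolist())
  F=np.fft.fft(rr)/len(rr);print("mean",F[0].real,"h1",F[1]*2,"h6",abs(F[6])*2,"corner at deg",np.degrees(-np.angle(F[6]))/6)
E
```

```text
105 [256.15 105.27] [28.9  29.02] [0.4987 0.1799 0.117 ] [0.4987 0.1799 0.12  ] [np.float64(29.0), np.float64(29.1)]
120 [255.99 103.93] [32.68 36.13] [0.4987 0.1787 0.117 ] [0.4987 0.1787 0.12  ] [np.float64(32.8), np.float64(36.3)]
140 [256.17 104.9 ] [36.72 37.98] [0.4987 0.1796 0.117 ] [0.4987 0.1796 0.12  ] [np.float64(36.9), np.float64(38.1)]
160 [256.22 105.3 ] [38.79 39.96] [0.4987 0.18   0.117 ] [0.4987 0.1799 0.12  ] [np.float64(38.9), np.float64(40.1)]
180 [256.   104.37] [40.4 43.3] [0.4987 0.1791 0.117 ] [0.4987 0.1791 0.12  ] [np.float64(40.6), np.float64(43.5)]
200 [256.01 104.13] [43.78 44.44] [0.4987 0.1789 0.117 ] [0.4987 0.1789 0.12  ] [np.float64(43.9), np.float64(44.6)]
nutc [256.87482037 104.15094358]
[11.4, 11.7, 12.2, 12.4, 12.4, 12.3, 12.3, 12.5, 12.6, 12.8, 12.9, 13.1, 13.5, 13.9, 13.9, 13.9, 13.9, 13.9, 13.9, 13.9, 13.8, 13.9, 13.9, 13.9, 13.9, 13.9, 13.9, 13.9, 13.5, 13.1, 13.0, 12.8, 13.0, 13.0, 13.3, 13.2, 13.0, 12.6, 12.4, 12.0, 12.1, 11.7, 11.5, 11.5, 11.5, 11.5, 11.5, 11.8, 12.0, 11.7, 11.5, 11.1, 11.0, 10.8, 10.6, 10.7, 10.9, 10.8, 10.9, 10.9, 11.0, 11.2, 11.1, 10.8, 10.9, 10.8, 10.9, 10.7, 10.8, 10.8, 10.9, 11.2]
mean 12.256944444444422 h1 (-0.543838225850613-1.4738292756523763j) h6 0.23975162256025476 corner at deg 5.140289381294845
[11.7, 11.9, 11.8, 11.7, 11.4, 11.4, 11.4, 11.5, 11.4, 11.6, 11.6, 12.0, 12.4, 12.7, 12.9, 12.9, 12.7, 12.5, 12.5, 12.6, 12.4, 12.2, 12.3, 12.7, 13.2, 13.6, 13.6, 13.4, 13.2, 12.7, 12.3, 12.4, 12.4, 12.5, 12.7, 13.0, 13.3, 13.2, 13.2, 13.0, 12.9, 12.9, 12.9, 12.6, 12.6, 12.8, 12.9, 13.0, 13.3, 13.5, 13.3, 13.0, 12.7, 12.5, 12.4, 12.5, 12.6, 12.5, 12.4, 12.5, 12.6, 12.3, 12.0, 11.9, 11.8, 11.6, 11.4, 11.3, 11.2, 11.3, 11.4, 11.5]
mean 12.416666666666645 h1 (-0.7366379613866326+0.039954762054580435j) h6 0.3757020184154728 corner at deg 7.386771995686687
```

```bash
python3 - <<'E'
from h import *
im=cv2.imread("pics/w2.png");P=bot.camera_params("wrist");P["extrinsics"]=np.load("w2.npy")
g=cv2.cvtColor(im,cv2.COLOR_BGR2GRAY);print(g[130:150,257].tolist());
for y in(150,170,190):
    k=np.where(g[y,220:300]<95)[0]+220;print(y,k.min(),k.max())
s=bot.get_state();R=s["orientation"];t=s["ee_pos"];print(t)
for z in(.320,.298):
  for y in(139,141):print(z,y,(R.T@(onz(P,(257,y),z)-t)).round(4))
# image of socket flank direction
print((R.T@(onz(P,(257.0,150),.32)-t)).round(4),(R.T@(onz(P,(257.0,190),.32)-t)).round(4))
E
python3 -m inch '[{"translation":[-0.003,-0.02,0],"turn":0.12},{"translation":[-0.008,-0.045,0],"turn":0.24},{"translation":[-0.012,-0.062,0],"turn":0.36},{"translation":[-0.0122,-0.0656,0],"turn":0.41},{"translation":[-0.0122,-0.0656,0],"turn":0.41},{"translation":[-0.0122,-0.0656,0],"turn":0.41}]'
```

```text
[227, 231, 234, 235, 234, 235, 235, 229, 204, 150, 96, 75, 74, 75, 75, 73, 72, 73, 75, 74]
150 237 277
170 235 278
190 235 278
[0.51116615 0.24508482 0.29068181]
0.32 139 [ 0.056   0.0012 -0.0293]
0.32 141 [ 0.0553  0.0012 -0.0293]
0.298 139 [ 0.0536  0.0012 -0.0073]
0.298 141 [ 0.0528  0.0012 -0.0073]
[ 0.0521  0.0012 -0.0293] [ 0.0372  0.0012 -0.0293]
clock: 7.95
ee_pos: [0.4991, 0.1799, 0.2908]
orientation: [[0.233, -0.973, 0.0], [-0.973, -0.233, 0.0], [-0.0, -0.0, -1.0]]
ft_force: [0.5, -0.9, -3.8]
opening: 0.201
finger_force: 59.4
```

```bash
python3 -m inch '[{"translation":[0,0,-0.01],"turn":0},{"translation":[0,0,-0.024],"turn":0},{"translation":[0,0,-0.029],"turn":0},{"translation":[0,0,-0.032],"turn":0},{"translation":[0,0,-0.034],"turn":0}]'&& python3 -m inch '[{"translation":[0,0,-0.001],"turn":0},{"translation":[0,0,-0.002],"turn":0},{"translation":[0,0,-0.003],"turn":0}]'
```

```text
clock: 8.57
ee_pos: [0.499, 0.1799, 0.2566]
orientation: [[0.234, -0.972, 0.0], [-0.972, -0.234, 0.0], [-0.0, -0.0, -1.0]]
ft_force: [-0.3, -0.0, -3.5]
opening: 0.201
finger_force: 59.3
clock: 8.95
ee_pos: [0.4991, 0.1799, 0.2536]
orientation: [[0.234, -0.972, 0.0], [-0.972, -0.234, 0.0], [-0.0, -0.0, -1.0]]
ft_force: [-0.6, -1.1, -3.7]
opening: 0.199
finger_force: 59.3
```

```bash
python3 -m inch '[{"translation":[0,0,-0.004],"turn":0},{"translation":[0,0,-0.009],"turn":0},{"translation":[0,0,-0.014],"turn":0},{"translation":[0,0,-0.02],"turn":0}]'&& python3 -m inch '[{"translation":[0,0,-0.01],"turn":0},{"translation":[0,0,-0.02],"turn":0},{"translation":[0,0,-0.03],"turn":0},{"translation":[0,0,-0.04],"turn":0},{"translation":[0,0,-0.046],"turn":0},{"translation":[0,0,-0.049],"turn":0}]'
```

```text
clock: 9.45
ee_pos: [0.499, 0.1799, 0.2331]
orientation: [[0.234, -0.972, -0.0], [-0.972, -0.234, -0.0], [0.0, 0.0, -1.0]]
ft_force: [-0.6, -0.3, -4.8]
opening: 0.201
finger_force: 59.4
clock: 10.2
ee_pos: [0.4989, 0.1798, 0.1842]
orientation: [[0.234, -0.972, -0.0], [-0.972, -0.234, -0.0], [0.0, 0.0, -1.0]]
ft_force: [-0.4, -0.7, -3.9]
opening: 0.199
finger_force: 59.3
```

```bash
python3 -m inch '[{"translation":[0,0,-0.003],"turn":0},{"translation":[0,0,-0.006],"turn":0},{"translation":[0,0,-0.008],"turn":0},{"translation":[0,0,-0.009],"turn":0},{"translation":[0,0,-0.01],"turn":0}]'&& python3 -m inch '[{"translation":[0,0,-0.001],"turn":0},{"translation":[0,0,-0.002],"turn":0},{"translation":[0,0,-0.002],"turn":0}]'
```

```text
clock: 10.82
ee_pos: [0.499, 0.1799, 0.1746]
orientation: [[0.234, -0.972, 0.0], [-0.972, -0.234, 0.0], [0.0, -0.0, -1.0]]
ft_force: [-0.4, -0.2, -4.2]
opening: 0.2
finger_force: 59.3
clock: 11.2
ee_pos: [0.499, 0.1798, 0.1725]
orientation: [[0.234, -0.972, -0.0], [-0.972, -0.234, -0.0], [0.0, 0.0, -1.0]]
ft_force: [-0.0, -0.2, -3.8]
opening: 0.195
finger_force: 59.4
```

```bash
python3 -m inch '[{"translation":[0,0,-0.001],"turn":0},{"translation":[0,0,-0.002],"turn":0},{"translation":[0,0,-0.003],"turn":0},{"translation":[0,0,-0.003],"turn":0}]'&& python3 -m inch '[{"translation":[0,0,-0.001],"turn":0},{"translation":[0,0,-0.002],"turn":0},{"translation":[0,0,-0.003],"turn":0},{"translation":[0,0,-0.004],"turn":0},{"translation":[0,0,-0.004],"turn":0}]'
```

```text
clock: 11.7
ee_pos: [0.4989, 0.1799, 0.1694]
orientation: [[0.234, -0.972, -0.0], [-0.972, -0.234, -0.0], [0.0, 0.0, -1.0]]
ft_force: [0.5, 0.4, -4.1]
opening: 0.199
finger_force: 59.4
clock: 12.32
ee_pos: [0.499, 0.1799, 0.1655]
orientation: [[0.234, -0.972, -0.0], [-0.972, -0.234, -0.0], [0.0, 0.0, -1.0]]
ft_force: [0.9, 0.2, -3.0]
opening: 0.197
finger_force: 59.4
```

```bash
python3 -m inch '[{"translation":[0,0,-0.001],"turn":0},{"translation":[0,0,-0.002],"turn":0},{"translation":[0,0,-0.002],"turn":0}]'; python3 -c "
from h import *
print(bot.get_state()['torque'],bot.get_state()['joints'].round(3))"
```

```text
clock: 12.7
ee_pos: [0.499, 0.1798, 0.1635]
orientation: [[0.234, -0.972, -0.0], [-0.972, -0.234, -0.0], [0.0, 0.0, -1.0]]
ft_force: [0.2, -0.2, -4.3]
opening: 0.2
finger_force: 59.4
[-0.03910565 -0.00485595  0.05380358] [ 0.346  0.025 -0.02   1.526 -0.    -1.461]
```

```bash
cat > t.py <<'E'
from h import *
s=bot.get_state();R=s["orientation"];print("tz",s["torque"].round(3),"yaw",round(float(np.arctan2(R[1,0],R[0,0])),3),"j6",s["joints"][5].round(3))
E
python3 -m inch '[{"translation":[0,0,0],"turn":-0.06},{"translation":[0,0,0],"turn":-0.12},{"translation":[0,0,0],"turn":-0.18},{"translation":[0,0,0],"turn":-0.24},{"translation":[0,0,0],"turn":-0.3}]'; python3 t.py;python3 -m inch '[{"translation":[0,0,0],"turn":-0.06},{"translation":[0,0,0],"turn":-0.12},{"translation":[0,0,0],"turn":-0.18},{"translation":[0,0,0],"turn":-0.24},{"translation":[0,0,0],"turn":-0.3}]'; python3 t.py
```

```text
clock: 13.32
ee_pos: [0.4989, 0.18, 0.1636]
orientation: [[-0.065, -0.998, -0.0], [-0.998, 0.065, 0.0], [-0.0, 0.0, -1.0]]
ft_force: [0.2, 0.9, -4.6]
opening: 0.205
finger_force: 59.4
tz [0.185 0.127 0.256] yaw -1.636 j6 -1.16
clock: 13.95
ee_pos: [0.4989, 0.1801, 0.1636]
orientation: [[-0.357, -0.934, -0.0], [-0.934, 0.357, 0.0], [-0.0, 0.0, -1.0]]
ft_force: [0.2, 1.2, -3.8]
opening: 0.202
finger_force: 59.4
tz [0.283 0.124 0.211] yaw -1.936 j6 -0.86
```

```bash
python3 -m inch '[{"translation":[0,0,0],"turn":-0.05},{"translation":[0,0,0],"turn":-0.1},{"translation":[0,0,0],"turn":-0.15}]'|head -1; python3 t.py;python3 -m inch '[{"translation":[0,0,0],"turn":-0.04},{"translation":[0,0,0],"turn":-0.08}]'|head -1; python3 t.py
```

```text
clock: 14.32
tz [0.372 0.179 0.264] yaw -2.085 j6 -0.71
clock: 14.58
tz [0.442 0.183 0.258] yaw -2.165 j6 -0.63
```

```bash
python3 -m inch '[{"translation":[0,0,0],"turn":-0.04},{"translation":[0,0,0],"turn":-0.07}]'|head -2; python3 t.py
```

```text
clock: 14.82
ee_pos: [0.4989, 0.1801, 0.1636]
tz [0.512 0.224 0.266] yaw -2.235 j6 -0.56
```

```bash
python3 -m inch '[{"translation":[0,0,0],"turn":-0.04},{"translation":[0,0,0],"turn":-0.07}]'|head -1; python3 t.py
```

```text
clock: 15.08
tz [0.535 0.206 0.256] yaw -2.305 j6 -0.49
```

```bash
python3 -m inch '[{"translation":[0,0,0],"turn":-0.04},{"translation":[0,0,0],"turn":-0.07}]'|head -1; python3 t.py
```

```text
clock: 15.32
tz [0.702 0.301 0.299] yaw -2.376 j6 -0.42
```

```bash
python3 -m inch '[{"translation":[0,0,0],"turn":-0.04},{"translation":[0,0,0],"turn":-0.04}]'|head -1; python3 t.py
```

```text
clock: 15.58
tz [0.764 0.263 0.422] yaw -2.414 j6 -0.381
```

```bash
python3 -m inch '[{"translation":[0,0,0],"turn":-0.025},{"translation":[0,0,0],"turn":-0.025}]'|head -1; python3 t.py
```

```text
clock: 15.82
tz [0.936 0.33  0.478] yaw -2.439 j6 -0.356
```

```bash
python3 -m inch '[{"translation":[0,0,0],"turn":-0.02},{"translation":[0,0,0],"turn":-0.02}]'|head -6; python3 t.py
```

```text
clock: 16.08
ee_pos: [0.499, 0.1799, 0.1636]
orientation: [[-0.776, -0.63, 0.0], [-0.63, 0.776, 0.0], [-0.0, 0.0, -1.0]]
ft_force: [-0.9, 2.8, -3.9]
opening: 0.198
finger_force: 59.4
tz [0.973 0.323 0.592] yaw -2.46 j6 -0.336
```

```bash
python3 -m inch '[{"translation":[0,0,0],"turn":-0.015},{"translation":[0,0,0],"turn":-0.015},{"translation":[0,0,0],"turn":-0.015}]'|head -5; python3 t.py
```

```text
clock: 16.45
ee_pos: [0.499, 0.1799, 0.1636]
orientation: [[-0.785, -0.619, -0.0], [-0.619, 0.785, 0.0], [-0.0, 0.0, -1.0]]
ft_force: [-1.3, 2.3, -4.0]
opening: 0.199
tz [1.005 0.367 0.572] yaw -2.474 j6 -0.321
```

```bash
python3 -m inch '[{"translation":[0,0,0],"turn":-0.02},{"translation":[0,0,0],"turn":-0.02}]'|head -5; python3 t.py; python3 -m inch '[{"translation":[0,0,0],"turn":0}]'|head -1; python3 t.py
```

```text
clock: 16.7
ee_pos: [0.499, 0.1799, 0.1636]
orientation: [[-0.798, -0.603, 0.0], [-0.603, 0.798, 0.0], [-0.0, 0.0, -1.0]]
ft_force: [-1.0, 2.0, -3.4]
opening: 0.2
tz [0.995 0.325 0.722] yaw -2.495 j6 -0.301
clock: 16.82
tz [1.049 0.346 0.725] yaw -2.494 j6 -0.301
```

```bash
python3 -m inch '[{"translation":[0,0,0],"turn":0.04},{"translation":[0,0,0],"turn":0.08},{"translation":[0,0,0],"turn":0.12},{"translation":[0,0,0],"turn":0.12}]'|head -1; python3 t.py; python3 -m inch '[{"translation":[0,0,0],"turn":0.04},{"translation":[0,0,0],"turn":0.08},{"translation":[0,0,0],"turn":0.11},{"translation":[0,0,0],"turn":0.11}]'|head -5; python3 t.py
```

```text
clock: 17.32
tz [1.01  0.408 0.132] yaw -2.375 j6 -0.421
clock: 17.82
ee_pos: [0.499, 0.1798, 0.1635]
orientation: [[-0.64, -0.768, 0.0], [-0.768, 0.64, -0.0], [0.0, -0.0, -1.0]]
ft_force: [-0.9, 3.7, -4.0]
opening: 0.2
tz [ 0.822  0.284 -0.013] yaw -2.265 j6 -0.531
```

```bash
python3 -m inch '[{"translation":[0,0,0.005],"turn":0},{"translation":[0,0,0.012],"turn":0},{"translation":[0,0,0.02],"turn":0},{"translation":[0,0,0.03],"turn":0}]'; python3 t.py; python3 -m inch '[{"translation":[0,0,0.02],"turn":0},{"translation":[0,0,0.045],"turn":0},{"translation":[0,0,0.075],"turn":0},{"translation":[0,0,0.105],"turn":0},{"translation":[0,0,0.115],"turn":0},{"translation":[0,0,0.115],"turn":0}]';python3 t.py
```

```text
clock: 18.32
ee_pos: [0.4991, 0.1796, 0.1944]
orientation: [[-0.64, -0.769, 0.001], [-0.769, 0.64, -0.0], [0.0, -0.001, -1.0]]
ft_force: [-0.3, -0.6, -2.9]
opening: 0.2
finger_force: 59.4
tz [-0.04  -0.007  0.03 ] yaw -2.265 j6 -0.531
clock: 19.08
ee_pos: [0.4993, 0.1799, 0.3088]
orientation: [[-0.639, -0.769, 0.001], [-0.769, 0.639, 0.0], [-0.001, -0.001, -1.0]]
ft_force: [-0.3, 0.2, -4.1]
opening: 0.201
finger_force: 59.4
tz [ 0.013 -0.008  0.033] yaw -2.264 j6 -0.531
```

```bash
python3 -m inch '[{"translation":[0.008,-0.035,0],"turn":0.07},{"translation":[0.018,-0.085,0],"turn":0.15},{"translation":[0.03,-0.14,0],"turn":0.23},{"translation":[0.042,-0.195,0],"turn":0.31},{"translation":[0.054,-0.25,0],"turn":0.4},{"translation":[0.064,-0.3,0],"turn":0.48},{"translation":[0.07,-0.33,0],"turn":0.52},{"translation":[0.0717,-0.3369,0],"turn":0.52}]'>/dev/null; python3 -m inch '[{"translation":[0,0,0],"turn":0},{"translation":[0,0,-0.03],"turn":0},{"translation":[0,0,-0.07],"turn":0},{"translation":[0,0,-0.09],"turn":0},{"translation":[0,0,-0.095],"turn":0},{"translation":[0,0,-0.095],"turn":0}]'; python3 t.py
```

```text
clock: 20.82
ee_pos: [0.5707, -0.1563, 0.2142]
orientation: [[-0.172, -0.985, 0.001], [-0.985, 0.172, -0.0], [-0.0, -0.001, -1.0]]
ft_force: [0.0, -0.1, -3.9]
opening: 0.203
finger_force: 59.6
tz [ 0.037 -0.023  0.029] yaw -1.744 j6 -1.665
```

```bash
python3 -m inch '[{"translation":[0.0003,-0.0005,-0.01],"turn":0},{"translation":[0.0003,-0.0005,-0.014],"turn":0},{"translation":[0.0003,-0.0005,-0.018],"turn":0},{"translation":[0.0003,-0.0005,-0.02],"turn":0}]'; python3 -m inch '[{"translation":[0,0,-0.005],"turn":0},{"translation":[0,0,-0.012],"turn":0},{"translation":[0,0,-0.022],"turn":0},{"translation":[0,0,-0.032],"turn":0},{"translation":[0,0,-0.039],"turn":0},{"translation":[0,0,-0.041],"turn":0},{"translation":[0,0,-0.0425],"turn":0},{"translation":[0,0,-0.0425],"turn":0}]'; python3 t.py
```

```text
clock: 21.32
ee_pos: [0.571, -0.1576, 0.1933]
orientation: [[-0.173, -0.985, -0.0], [-0.985, 0.173, 0.0], [-0.0, 0.0, -1.0]]
ft_force: [0.3, -0.3, -4.2]
opening: 0.204
finger_force: 59.6
clock: 22.32
ee_pos: [0.5711, -0.1576, 0.1514]
orientation: [[-0.173, -0.985, 0.0], [-0.985, 0.173, -0.0], [0.0, -0.0, -1.0]]
ft_force: [-0.3, 0.3, -4.0]
opening: 0.202
finger_force: 59.7
tz [ 0.013  0.008 -0.014] yaw -1.744 j6 -1.666
```

```bash
python3 -m inch '[{"translation":[0,0,-0.0005],"turn":0},{"translation":[0,0,-0.001],"turn":0}]'|sed -n 2,4p; python3 -m inch '[{"translation":[0,0,0],"turn":0},{"translation":[0,0,0],"turn":0},{"translation":[0,0,0],"turn":0},{"translation":[0,0,0],"turn":0},{"translation":[0,0,0],"turn":0},{"translation":[0,0,0],"turn":0}]' 1; python3 -m inch '[{"translation":[0,0,0.03],"turn":0},{"translation":[0,0,0.08],"turn":0},{"translation":[0,0,0.13],"turn":0},{"translation":[0,0,0.18],"turn":0},{"translation":[0,0,0.19],"turn":0},{"translation":[0,0,0.19],"turn":0}]'; python3 -c "
from h import *
P=bot.camera_params('wrist');im=bot.get_image('wrist');cv2.imwrite('pics/w3.png',im)"
```

```text
ee_pos: [0.5713, -0.1576, 0.151]
orientation: [[-0.173, -0.985, 0.002], [-0.985, 0.173, -0.0], [0.0, -0.002, -1.0]]
ft_force: [-0.5, 0.1, 4.2]
clock: 23.32
ee_pos: [0.571, -0.1575, 0.1501]
orientation: [[-0.173, -0.985, -0.0], [-0.985, 0.173, -0.0], [0.0, 0.0, -1.0]]
ft_force: [0.0, -0.4, 0.3]
opening: 0.999
finger_force: 0.0
clock: 24.08
ee_pos: [0.5714, -0.1576, 0.3401]
orientation: [[-0.173, -0.985, 0.001], [-0.985, 0.173, -0.0], [0.0, -0.001, -1.0]]
ft_force: [-0.1, -0.1, -0.9]
opening: 0.997
finger_force: 0.0
```

View pics/w3.png

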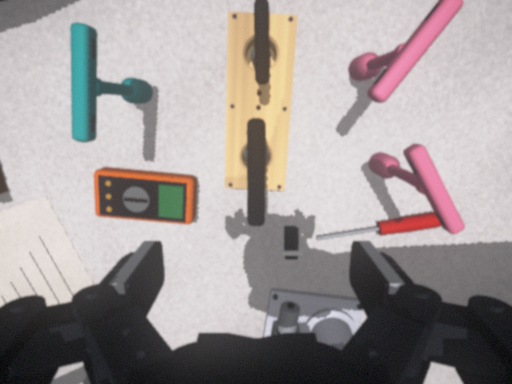

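The wrench stands upright in its hole again, with its handle at (257,120)–(257,224), and everything else is where it was. The gripper is clear, so I'm handing in.

```bash
python3 -c "
from plant import bot
print(bot.hand_in())"
```

```text
the job is handed in; nothing more can be done
None
```

I tightened the nut to its stop at about 0.7 N m by the wrist torque reading (peak 0.72), stood the bigger wrench back upright in its rack hole, and handed the job in at about 24 s; no verdict came back.

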